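# Match two look-alike screw lids to their tubs

### The job

Two open tubs of wall plugs stand in the bench rack, and their two lids lie on the bench. The lids look alike but their threads differ, so find out by trying which lid belongs to which tub, and close both: set a lid on with its thumb tab over the raised mark on the tub's shoulder and screw it clockwise until it is fully home, down on the rim. Leave the other things on the bench where they are.

Things in the scene. Friction and masses are not known exactly. Their poses are not given: they have to be found in the camera images.
- lid_1_mid (a point): A loose grey screw lid, mouth down, 64 mm across, 45 mm tall. On its flat top (18.5 mm above its lower edge) stands a grip bar 56 mm long (along the lid's x), 18 mm wide, from 18.5 to 45 mm above the lower edge. A thumb tab sticks out of the skirt at +x, to 43 mm from the axis. 50 g. The point is on the axis, 22.5 mm above the lower edge; z up
- lid_2_mid (a point): The same point of the other lid, which looks the same and differs only in the thread inside its skirt. Which lid fits which tub is not known beforehand and changes
- lid_1: First lid; origin at the centre of its lower edge, axes as above. Started with its tab over a tub's mark (yaw 45 deg more than the mouth's), the right lid first rests with its lid point about 12 mm above the mouth point; some 87 deg clockwise from above, sinking 24 mm per full turn, screws it home: lid point 7 mm above the mouth point, tab about over the next corner
- lid_2: Second lid; origin at the centre of its lower edge. A wrong lid does not catch: its lid point stays 13 to 19 mm above the mouth point however it is turned, perhaps a little cocked, and it lifts off (turned back a little if it drags). A right lid started at another angle may need up to a third of a turn more before it catches
- mouth_left (a point): Centre of the mouth, at rim height, of the tub in the rack's left (+y) well; z up, x and y along the rack. Square white tub 84 x 84 mm, shoulder 76 and rim 94.5 mm above its foot; neck 46 mm across, 54 mm over the threads, full of stock. The rim is 100.5 mm above the bench. A raised mark on the shoulder lies at the corner between +x and +y
- mouth_right (a point): The same point of the tub in the rack's right (-y) well, 130 mm from the other. The two tubs look alike; which of them stands left and which right changes
- rack: Plywood rack screwed to the bench, 125 x 300 mm, two square wells with a floor at 6 mm and walls up to 45 mm above the bench; they keep the tubs from turning, with about 1.5 mm play to each side. Origin under its centre, x away from the robot at yaw 0, wells at y +65 and -65 mm
- tape_mid (a point): roll of black insulating tape lying flat, 68 mm across, 19 mm tall; point at its centre half-way up
- screwdriver: screwdriver lying on the bench, 190 mm long; origin under its middle, x from handle to blade
- switch: white double light switch, 81 x 81 x 15 mm, lying face up; origin at the centre of its underside
- junction_box: round white surface junction box with four side glands, 80 mm body, 90 mm over the glands, 41 mm tall; origin at the centre of its underside
- flush_box: open round orange wall box with two screw ears, 66 mm across, 42 mm tall; origin at the centre of its underside
- breaker: three-pole circuit breaker lying on its back, 85 x 53 x 75 mm; origin at the centre of its underside
- wire_reel: black reel of copper wire standing on its flange, 90 mm across, 56 mm tall; origin at the centre of its underside
Mind the look-alikes: they are no part of the job. What is shaped like the lid_1 but blue or pink is not meant.

How it is judged:
By the outcome, as a careful person would: the job done as asked, in the order asked, and still so for the second after the job is handed in, with the robot touching nothing.
It also fails if it takes over 72 s, if anything falls off the work surface, if the arm or the gripper's body presses on something with over 40 N, if the wrist force passes 120 N, or if a joint passes its speed limit or range.

### The arm

A 6-joint arm with a two-finger parallel gripper is mounted at the origin on the work surface. World frame = base frame: x ahead of the robot, y to its left, z up, the work surface at z = 0. Lengths are in mm, angles in rad, forces in N, time in s.
With the tool pointing down it reaches from about 275 to 1000 mm from the base axis. Payload 8.4 kg.
Tool frame: the origin (TCP) lies midway between the tips of the shut fingers; the grasp point (between the pads) lies 19 mm behind it; z points along the fingers, y is the line along which they close (so a half turn about z gives the same grasp; the last joint's range is limited). The gripper opens to 85 mm and grips with 20 to 120 N. Pads are 22 mm wide; open, the fingers measure 114 mm over their backs; the gripper's body (76 mm by 85 mm) begins 54 mm behind the grasp point. The pads swing forward as they close: fully open they stand 13 mm farther back than shut.
Start: joints at [-1.103, 0.353, 1.633, -0, 1.155, -0.002], TCP at [282.941, -557.29, 231.281] pointing down, gripper open.
Joint ranges: [-2.63, 2.63], [-0.92, 2.1], [0.06, 2.66], [-1.3, 4.44], [0, 2.69], [-3.02, 3.02]. Speed limits (rad/s): [2.22, 2.22, 2.79, 3.14, 3.14, 3.14].

### API

Orientations are given as [roll, pitch, yaw] about the fixed x, y, z axes, in that order (R = Rz(yaw) Ry(pitch) Rx(roll)).
In Python, from rig import monitor, imaging, r gives the robot as it stands.
- The arm moves only by the tool drive_tool, never from a script. Its argument "plan" is a list of rows, each an object of numbers: "x", "y", "z": the shift along the tool's x, y, z in units of 50 mm (1.0 is 50 mm); "ax", "ay", "az": the turn, a rotation vector about the tool's x, y, z in units of 6 degrees (1.0 is 6 degrees); "hand": the finger opening in mm, from 0 to 85.4. In form: [{"x": .., "y": .., "z": .., "ax": .., "ay": .., "az": .., "hand": ..}, ...]. A call has 1 to 8 rows; each row is the pose to reach, as a shift and turn from the pose commanded when the call began, along the tool's axes at that moment; what a row does not reach only later rows make up. A row lasts 1/10 s, in which the tool goes at most 50 mm and 8.59 degrees, less where a joint would pass 70% of its speed; a pose out of reach is approached as far as the arm can. A call with a gripper value outside its range is refused whole. The fingers move at their own pace and stop on an object; "grip_force" is the grip in N (left out, the last holds). Time passes only in rows, so rows that repeat a pose let the fingers close. It gives the time, the measured TCP pose, the force, the opening and the grip force at its end, in the units of the state.
- monitor.sense(): the state, without advancing time (a new reading comes with each control period).
- imaging.grab_frame(name): name is "scene" or "top"; returns the picture (480x640x3 uint8, red, green, blue); there is no depth.
- imaging.camera_info(name): a dict with "mtx" (3x3 intrinsics, pixels), "R" (3x3) and "t" (3): a world point X has camera coordinates R X + t. Camera axes: x right, y down, z forward; pixel columns grow to the right and rows downward; lengths in mm; the calibration is good to about 2 mm. A picture is of the moment at which its call begins. camera_info takes no time and is no camera call.
- r.sign_off(): hands the job in; it is judged then, once.
The state is a dict: "clock": time; "qpos": joint angles; "qvel": joint speeds; "joint_efforts": joint torques, N m; "eef_pos": TCP position; "tcp_rot": TCP orientation; "contact_force": force on the tool from outside, world axes, zero at the start; "wrist_torque": the same for the moment, N m; "opening": opening from 0.0 (shut) to 1.0 (fully open); "grasp_force": force on a finger pad.
Only numpy, scipy, OpenCV 4.12 (cv2) and the standard library are available. Lean on these libraries where they do the work, as an engineer would, in place of code of your own. Each camera call takes 0.05 s, during which the arm holds its last target. There are 200 camera calls.

## Working session

There is one attempt and no reset: what is moved stays moved. The work goes in short steps, Python scripts to look and compute and a tool call to move; the robot and the scene stay as the last step left them, time stands still between calls to the robot, and variables do not carry over. Pictures are saved under pics/ and viewed, at most 10 in all, crops included, and the job is handed in when it is done.

Besides the shell and the picture viewer there is one more tool, called after "Call:" as name([rows], argument=value, ...), one row to a line, values as JSON. drive_tool: Moves the arm, as the interface text tells. Its arguments: {"type":"object","properties":{"plan":{"type":"array","items":{"type":"object","properties":{"x":{"type":"number"},"y":{"type":"number"},"z":{"type":"number"},"ax":{"type":"number"},"ay":{"type":"number"},"az":{"type":"number"},"hand":{"type":"number"}}}},"grip_force":{"type":"number"}},"required":["plan"]}

```bash
mkdir -p pics; ls
python3 - <<'E'
from rig import monitor, imaging, r
import cv2
s=monitor.sense(); print(s)
for n in("scene","top"):
    cv2.imwrite(f"pics/{n}0.png",imaging.grab_frame(n)[:,:,::-1]); i=imaging.camera_info(n); print(n,i)
E
```

```text
pics
{'clock': 0.0, 'qpos': array([-1.10340174e+00,  3.53662932e-01,  1.63417548e+00,  1.43957575e-05,
        1.15510451e+00, -2.40333394e-03]), 'qvel': array([-0.00091752,  0.00045922, -0.00229517,  0.0016854 ,  0.00245746,
       -0.00126618]), 'joint_efforts': array([ 3.66169246e-03, -6.05245757e+01, -3.42059147e+01,  7.25510063e-05,
        9.48107103e-03,  8.32178358e-06]), 'eef_pos': array([ 282.73214975, -556.86752497,  230.53471746]), 'tcp_rot': array([-3.14024242e+00, -1.64070095e-05,  4.69792088e-01]), 'contact_force': array([ 0.13816817, -0.7386934 ,  0.6597827 ]), 'wrist_torque': array([-0.01428511, -0.00787379, -0.01333373]), 'grasp_force': 0.0, 'opening': 1.0067930091973065}
scene {'mtx': array([[470.09309803,   0.        , 316.14560875],
       [  0.        , 470.09309803, 238.01841074],
       [  0.        ,   0.        ,   1.        ]]), 'R': array([[-0.36628705,  0.93025326,  0.02150951],
       [ 0.52347844,  0.22512047, -0.82176097],
       [-0.76928806, -0.28974064, -0.56942624]]), 't': array([ 145.49314195, -242.93022589, 1395.8959584 ])}
top {'mtx': array([[616.21333313,   0.        , 322.9218437 ],
       [  0.        , 616.21333313, 236.86281009],
       [  0.        ,   0.        ,   1.        ]]), 'R': array([[ 0.006175  , -0.99982997, -0.01737545],
       [-0.99111708, -0.00381095, -0.13293763],
       [ 0.13284881,  0.01804199, -0.99097209]]), 't': array([  73.67646316,  570.54559491, 1181.11337497])}
```

View pics/top0.png

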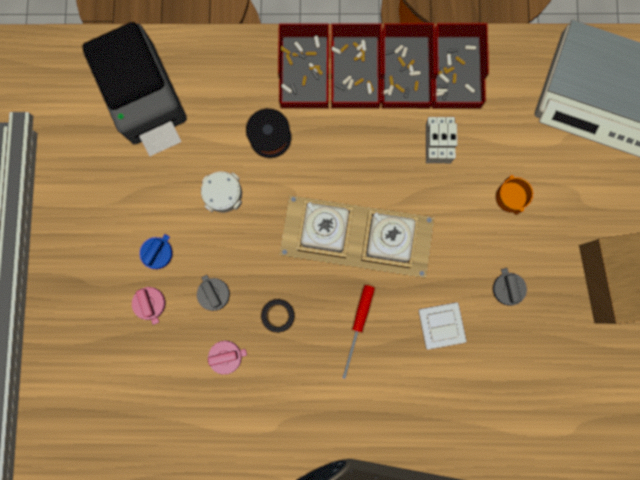

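View pics/scene0.png

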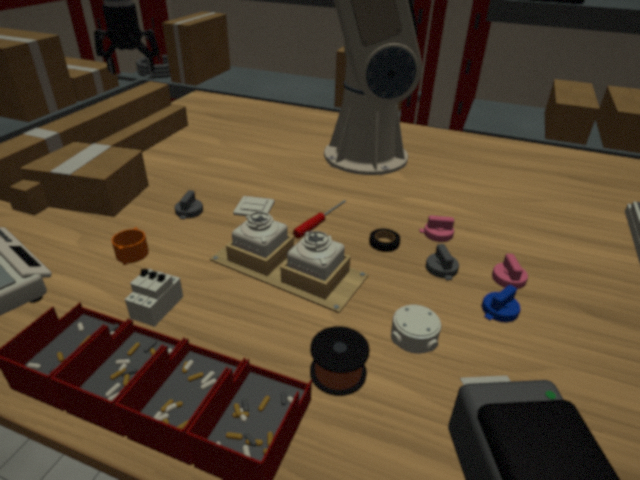

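The grey lid candidates in the top view are (212,293) and (510,288). Blue (155,252) and pink (148,303), (225,357) are look-alikes. The tub mouths are at (326,225) and (392,236). I'll confirm these in an enlarged crop.

Run:
```python
import cv2,numpy as np
t=cv2.imread('pics/top0.png')
f=lambda im,x,y,w,h,k:cv2.resize(im[y:y+h,x:x+w],None,fx=k,fy=k,interpolation=cv2.INTER_CUBIC)
a=f(t,186,262,50,50,6);b=f(t,484,260,50,50,6)
c=f(t,280,195,160,60,5)
o=np.zeros((600,800,3),np.uint8);o[:300,:300]=a;o[:300,300:600]=b;o[300:,:800]=c
cv2.imwrite('pics/c1.png',o)
```

```text
(no output)
```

View pics/c1.png

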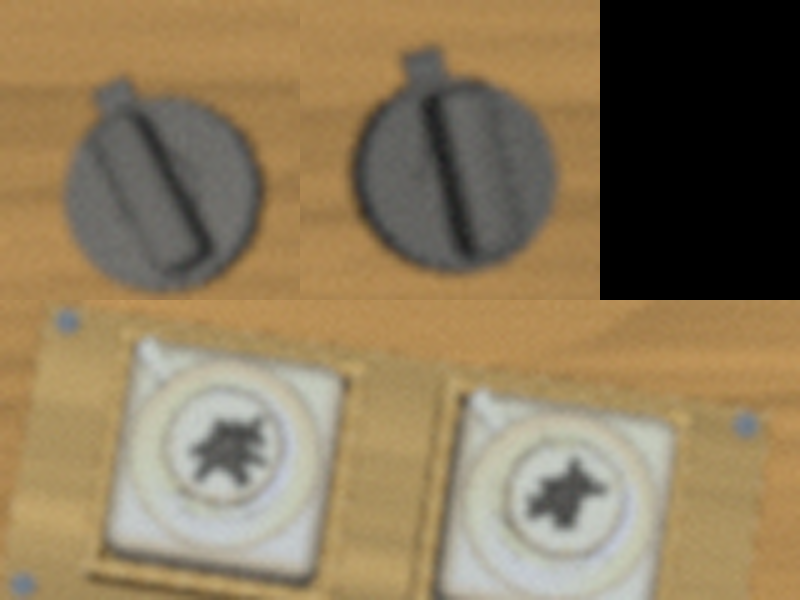

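Both crops show grey lids. Lid A's disc is centred at about (213.3,294.3) with its tab up-left, and lid B's is at about (509.9,289.3). The rims are at (324.7,224.3) and (393.1,234.4). The marks are at each tub's upper-left corner, as described. Next I'll compute world positions and overlay the predictions in both views.

```bash
cat > h.py <<'E'
import numpy as np,cv2
from rig import monitor, imaging, r
def unproj(n,u,v,z):
    c=imaging.camera_info(n);M=c["mtx"]@c["R"];p=np.linalg.solve(M,np.array([u,v,1.]));o=-c["R"].T@c["t"]
    return o+p*(z-o[2])/p[2]
def proj(n,X):
    c=imaging.camera_info(n);q=(c["mtx"]@(c["R"]@np.atleast_2d(X).T+c["t"][:,None]));return (q[:2]/q[2]).T
def circ(p,rad,z):
    a=np.linspace(0,2*np.pi,60);return np.c_[p[0]+rad*np.cos(a),p[1]+rad*np.sin(a),0*a+z]
def bar(p,yaw,z,L=28,W=9):
    c,s=np.cos(yaw),np.sin(yaw);q=np.array([[L,W],[L,-W],[-L,-W],[-L,W],[L,W]])@np.array([[c,s],[-s,c]])
    return np.c_[q+p[:2],np.full(5,z)]
def crop(n,im,polys,x,y,w,h,k):
    o=cv2.resize(np.ascontiguousarray(im[y:y+h,x:x+w,::-1]),None,fx=k,fy=k,interpolation=cv2.INTER_CUBIC)
    for X,col in polys: cv2.polylines(o,[np.int32(np.round((proj(n,X)-[x,y]+.5)*k*16))],False,col,1,cv2.LINE_AA,4)
    return o
E
cat > m.py <<'E'
from h import *
A=unproj('top',213.3,294.3,14);B=unproj('top',509.9,289.3,14)
L=unproj('top',324.7,224.3,100.5);R=unproj('top',393.1,234.4,100.5)
print(A,B,L,R,np.linalg.norm(L-R),np.degrees(np.arctan2(*(L-R)[1::-1]))-90)
for n,t in(('A',(113,85)),('B',(424,60))):
    o=(186,262) if n=='A' else (434,260); T=unproj('top',t[0]/6+o[0],t[1]/6+o[1],14); P=A if n=='A' else B
    print(n,T-P,np.degrees(np.arctan2(*(T-P)[1::-1])))
for n,q in(('A',((112,125),(188,258))),('B',((461,92),(489,250)))):
    o=(186,262) if n=='A' else (434,260); e=[unproj('top',t[0]/6+o[0],t[1]/6+o[1],45) for t in q];d=e[0]-e[1]
    print(n,'bar',(e[0]+e[1])/2,np.linalg.norm(d),np.degrees(np.arctan2(d[1],d[0])))
for P in(A,B,L,R): print(proj('scene',P))
E
python3 m.py
```

```text
[456.66374348 295.69209451  14.        ] [ 469.79767944 -295.2141783    14.        ] [585.77573325  72.21050345 100.5       ] [567.05622387 -56.21182067 100.5       ] 129.77947974833165 -8.293324053567503
A [36.21539895 18.15601853  0.        ] 26.626174353501263
B [38.3695574  9.0845985  0.       ] 13.32039080203902
A bar [456.21948033 294.18996105  45.        ] 50.275484873612356 31.286359273383844
B bar [ 469.90066314 -292.76270165   45.        ] 51.36845984835975 8.089867467076658
[[441.50758668 263.32143218]]
[[188.942723   206.32884244]]
[[316.29026983 236.5979252 ]]
[[258.66265842 216.87073866]]
```

```bash
cat >> m.py <<'E'
im={n:cv2.imread(f'pics/{n}0.png')[:,:,::-1] for n in('top','scene')}
g,rr=(0,255,0),(0,0,255)
pol=[]
for P,y in((A,29),(B,10.5)): pol+=[(circ(P,32,0),g),(circ(P,32,18.5),rr),(bar(P,np.radians(y),45),(0,255,255))]
for P in(L,R): pol+=[(circ(P,23,100.5),rr)]
o=np.zeros((600,800,3),np.uint8)
s=lambda n,x,y,w,h:crop(n,im[n],pol,x,y,w,h,5)
o[:250,:250]=s('top',188,268,50,50);o[:250,250:500]=s('top',485,262,50,50)
o[:250,500:750]=s('scene',417,238,50,50);o[250:500,:250]=s('scene',164,180,50,50)
o[250:500,250:750]=s('scene',230,203,100,50)
cv2.imwrite('pics/c2.png',o)
E
python3 m.py >/dev/null
```

```text
(no output)
```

View pics/c2.png

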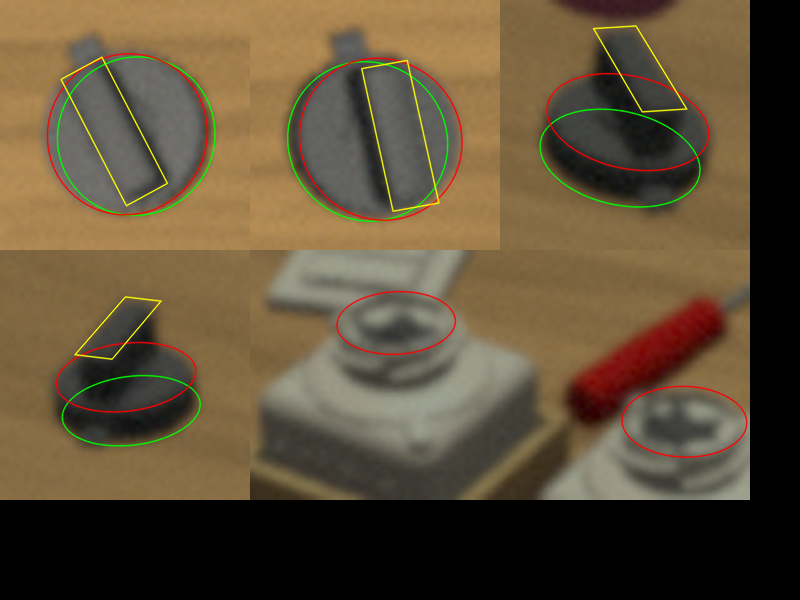

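The overlays in both views agree within about 2 mm. I'll start with lid B, which is nearest the gripper.

```bash
cat >> h.py <<'E'
from scipy.spatial.transform import Rotation as Ro
def go(x,y,z,yaw):
    s=monitor.sense();R0=Ro.from_euler('xyz',s['tcp_rot']);T=Ro.from_euler('xyz',[np.pi,0,np.radians(yaw)])
    d=R0.inv().apply(np.array([x,y,z])-s['eef_pos'])/50;a=np.degrees((R0.inv()*T).as_rotvec())/6
    print('t',round(s['clock'],2),'d',d.round(3),'a',a.round(3),'rows',np.ceil(max(np.linalg.norm(d),np.linalg.norm(a)*6/8.59)))
def st():
    s=monitor.sense();print({k:np.round(s[k],3) for k in('clock','eef_pos','contact_force','wrist_torque','opening','grasp_force','qpos')},'rot',np.degrees(s['tcp_rot']).round(2))
E
python3 -c "
from h import *
go(469.8,-294.5,90,10.5);go(469.8,-294.5,22,10.5)"
```

```text
t 0.1 d [ 5.712 -2.982  2.816] a [-1.200e-02  2.000e-03  2.737e+00] rows 8.0
t 0.1 d [ 5.712 -2.981  4.176] a [-1.200e-02  2.000e-03  2.737e+00] rows 8.0
```

Call:
drive_tool([
  {"x": 5.71, "y": -2.98, "z": 2.8, "az": 2.74},
  {"x": 5.71, "y": -2.98, "z": 2.8, "az": 2.74},
  {"x": 5.71, "y": -2.98, "z": 2.8, "az": 2.74},
  {"x": 5.71, "y": -2.98, "z": 2.8, "az": 2.74},
  {"x": 5.71, "y": -2.98, "z": 2.8, "az": 2.74},
  {"x": 5.71, "y": -2.98, "z": 2.8, "az": 2.74},
  {"x": 5.71, "y": -2.98, "z": 2.8, "az": 2.74},
  {"x": 5.71, "y": -2.98, "z": 2.8, "az": 2.74},
])

```text
invalid input
```

Call:
drive_tool([
  {"z": 0},
  {"z": 0},
  {"z": 0},
  {"z": 0},
])

```text
invalid input
```

```bash
python3 -c "
from h import *
st();go(469.8,-294.5,22,10.5)"
```

```text
{'clock': np.float64(0.1), 'eef_pos': array([ 282.772, -556.917,  230.632]), 'contact_force': array([ 0.116, -0.516,  0.497]), 'wrist_torque': array([-0.001,  0.026, -0.041]), 'opening': np.float64(1.001), 'grasp_force': np.float64(0.0), 'qpos': array([-1.103,  0.354,  1.634, -0.   ,  1.155, -0.002])} rot [-179.93    0.     26.92]
t 0.1 d [ 5.712 -2.981  4.176] a [-1.200e-02  2.000e-03  2.737e+00] rows 8.0
```

Call:
drive_tool([
  {"x": 5.71, "y": -2.98, "z": 2.8, "ax": 0, "ay": 0, "az": 2.74, "hand": 85},
  {"x": 5.71, "y": -2.98, "z": 2.8, "ax": 0, "ay": 0, "az": 2.74, "hand": 85},
  {"x": 5.71, "y": -2.98, "z": 2.8, "ax": 0, "ay": 0, "az": 2.74, "hand": 85},
  {"x": 5.71, "y": -2.98, "z": 2.8, "ax": 0, "ay": 0, "az": 2.74, "hand": 85},
  {"x": 5.71, "y": -2.98, "z": 2.8, "ax": 0, "ay": 0, "az": 2.74, "hand": 85},
  {"x": 5.71, "y": -2.98, "z": 2.8, "ax": 0, "ay": 0, "az": 2.74, "hand": 85},
  {"x": 5.71, "y": -2.98, "z": 2.8, "ax": 0, "ay": 0, "az": 2.74, "hand": 85},
  {"x": 5.71, "y": -2.98, "z": 2.8, "ax": 0, "ay": 0, "az": 2.74, "hand": 85},
], grip_force=60)

```text
clock: 0.9
eef_pos: [470.8, -290.3, 88.6]
tcp_rot: [-3.138, 0.003, 0.187]
contact_force: [0.2, -0.6, -0.3]
opening: 0.997
grasp_force: 0.0
```

Call:
drive_tool([
  {"x": 0, "y": 0, "z": 0, "ax": 0, "ay": 0, "az": 0, "hand": 50},
  {"x": 0, "y": 0, "z": 0, "ax": 0, "ay": 0, "az": 0, "hand": 50},
  {"x": 0, "y": 0, "z": 0, "ax": 0, "ay": 0, "az": 0, "hand": 50},
  {"x": 0, "y": 0, "z": 0, "ax": 0, "ay": 0, "az": 0, "hand": 50},
])

```text
clock: 1.3
eef_pos: [469.7, -296.4, 91.8]
tcp_rot: [3.141, -0.001, 0.181]
contact_force: [-0.4, 0.6, 0.4]
opening: 0.587
grasp_force: 0.0
```

```bash
python3 -c "
from h import *
st();go(469.8,-294.5,22,10.5)"
```

```text
{'clock': np.float64(1.3), 'eef_pos': array([ 469.728, -296.373,   91.827]), 'contact_force': array([-0.444,  0.554,  0.38 ]), 'wrist_torque': array([ 0.016, -0.081,  0.   ]), 'opening': np.float64(0.587), 'grasp_force': np.float64(0.0), 'qpos': array([-0.566,  0.42 ,  1.896, -0.   ,  0.824,  0.824])} rot [ 1.7996e+02 -4.0000e-02  1.0380e+01]
t 1.3 d [ 0.007 -0.038  1.397] a [ 0.007 -0.006 -0.02 ] rows 2.0
```

Call:
drive_tool([
  {"x": 0, "y": 0, "z": 0.5, "ax": 0, "ay": 0, "az": 0, "hand": 50},
  {"x": 0, "y": 0, "z": 1.0, "ax": 0, "ay": 0, "az": 0, "hand": 50},
  {"x": 0, "y": 0, "z": 1.36, "ax": 0, "ay": 0, "az": 0, "hand": 50},
  {"x": 0, "y": 0, "z": 1.36, "ax": 0, "ay": 0, "az": 0, "hand": 50},
  {"x": 0, "y": 0, "z": 1.36, "ax": 0, "ay": 0, "az": 0, "hand": 50},
  {"x": 0, "y": 0, "z": 1.36, "ax": 0, "ay": 0, "az": 0, "hand": 50},
])

```text
clock: 1.9
eef_pos: [470.6, -295.9, 24.4]
tcp_rot: [3.14, -0.001, 0.182]
contact_force: [-0.2, -0.2, 0.5]
opening: 0.586
grasp_force: 0.0
```

```bash
python3 -c "
from h import *
st();go(469.8,-294.5,22,10.5)"
```

```text
{'clock': np.float64(1.9), 'eef_pos': array([ 470.623, -295.939,   24.443]), 'contact_force': array([-0.159, -0.163,  0.466]), 'wrist_torque': array([ 0.03 , -0.016, -0.025]), 'opening': np.float64(0.586), 'grasp_force': np.float64(0.0), 'qpos': array([-0.564,  0.526,  1.924, -0.   ,  0.69 ,  0.824])} rot [ 1.7993e+02 -7.0000e-02  1.0450e+01]
t 1.9 d [-0.011 -0.031  0.049] a [ 0.012 -0.012 -0.008] rows 1.0
```

Call:
drive_tool([
  {"x": -0.01, "y": -0.03, "z": 0.04, "ax": 0, "ay": 0, "az": 0, "hand": 50},
  {"x": -0.01, "y": -0.03, "z": 0.04, "ax": 0, "ay": 0, "az": 0, "hand": 10},
  {"x": -0.01, "y": -0.03, "z": 0.04, "ax": 0, "ay": 0, "az": 0, "hand": 10},
  {"x": -0.01, "y": -0.03, "z": 0.04, "ax": 0, "ay": 0, "az": 0, "hand": 10},
  {"x": -0.01, "y": -0.03, "z": 0.04, "ax": 0, "ay": 0, "az": 0, "hand": 10},
  {"x": -0.01, "y": -0.03, "z": 0.04, "ax": 0, "ay": 0, "az": 0, "hand": 10},
  {"x": -0.01, "y": -0.03, "z": 0.04, "ax": 0, "ay": 0, "az": 0, "hand": 10},
])

```text
clock: 2.6
eef_pos: [469.6, -294.0, 21.9]
tcp_rot: [3.141, -0.001, 0.183]
contact_force: [-1.6, 0.4, 6.2]
opening: 0.195
grasp_force: 59.0
```

```bash
python3 -c "
from h import *
st()
go(469.8,-294.5,180,10.5);go(567,-56.2,160,36.7)"
```

```text
{'clock': np.float64(2.6), 'eef_pos': array([ 469.628, -293.954,   21.889]), 'contact_force': array([-1.647,  0.445,  6.222]), 'wrist_torque': array([0.117, 0.166, 0.04 ]), 'opening': np.float64(0.195), 'grasp_force': np.float64(59.035), 'qpos': array([-0.562,  0.529,  1.928,  0.   ,  0.684,  0.826])} rot [ 1.7997e+02 -3.0000e-02  1.0480e+01]
t 2.6 d [ 3.000e-03  1.300e-02 -3.162e+00] a [ 0.005 -0.005 -0.003] rows 4.0
t 2.6 d [ 2.782 -4.32  -2.763] a [ 6.000e-03 -4.000e-03 -4.369e+00] rows 6.0
```

Gripped, opening 16.6 mm. Next: lift and carry to above the right tub.

Call:
drive_tool([
  {"x": 0, "y": 0, "z": -1, "ax": 0, "ay": 0, "az": 0, "hand": 10},
  {"x": 0.2, "y": -0.3, "z": -2, "ax": 0, "ay": 0, "az": -0.5, "hand": 10},
  {"x": 0.8, "y": -1.2, "z": -2.4, "ax": 0, "ay": 0, "az": -1.9, "hand": 10},
  {"x": 1.3, "y": -2.0, "z": -2.4, "ax": 0, "ay": 0, "az": -3.3, "hand": 10},
  {"x": 1.8, "y": -2.8, "z": -2.4, "ax": 0, "ay": 0, "az": -4.37, "hand": 10},
  {"x": 2.3, "y": -3.6, "z": -2.4, "ax": 0, "ay": 0, "az": -4.37, "hand": 10},
  {"x": 2.78, "y": -4.32, "z": -2.4, "ax": 0, "ay": 0, "az": -4.37, "hand": 10},
  {"x": 2.78, "y": -4.32, "z": -2.4, "ax": 0, "ay": 0, "az": -4.37, "hand": 10},
])

```text
clock: 3.4
eef_pos: [568.6, -51.6, 141.5]
tcp_rot: [3.141, -0.002, 0.645]
contact_force: [0.1, 0.6, -1.0]
opening: 0.2
grasp_force: 58.7
```

Call:
drive_tool([
  {"x": 0, "y": 0, "z": 0, "ax": 0, "ay": 0, "az": 0, "hand": 10},
  {"x": 0, "y": 0, "z": 0, "ax": 0, "ay": 0, "az": 0, "hand": 10},
  {"x": 0, "y": 0, "z": 0, "ax": 0, "ay": 0, "az": 0, "hand": 10},
  {"x": 0, "y": 0, "z": 0, "ax": 0, "ay": 0, "az": 0, "hand": 10},
])

```text
clock: 3.8
eef_pos: [566.3, -57.2, 141.3]
tcp_rot: [-3.142, 0.0, 0.639]
contact_force: [-0.4, 0.1, -0.1]
opening: 0.198
grasp_force: 58.7
```

```bash
python3 -c "
from h import *
st()
go(567,-56.2,118,36.7)
s=monitor.sense();p=s['eef_pos'];y=s['tcp_rot'][2];zb=p[2]-21.9
L=np.array([585.8,72.2]);R=np.array([567,-56.2]);g,rr=(0,255,0),(0,0,255)
pol=[(circ(p,32,zb),g),(circ(p,32,zb+18.5),rr),(circ(R,23,100.5),(255,0,0)),(circ(L,23,100.5),(255,0,0))]
o=np.zeros((600,800,3),np.uint8)
o[:,:400]=crop('top',imaging.grab_frame('top'),pol,350,180,80,120,5)
o[:,400:]=crop('scene',imaging.grab_frame('scene'),pol,220,150,80,120,5)
cv2.imwrite('pics/c3.png',o)
"
```

```text
{'clock': np.float64(3.8), 'eef_pos': array([566.315, -57.218, 141.279]), 'contact_force': array([-0.445,  0.127, -0.062]), 'wrist_torque': array([-0.003,  0.008,  0.001]), 'opening': np.float64(0.198), 'grasp_force': np.float64(58.708), 'qpos': array([-0.103,  0.37 ,  1.834, -0.   ,  0.938,  0.829])} rot [-1.800e+02  1.000e-02  3.661e+01]
t 3.8 d [ 0.023 -0.008  0.466] a [-0.001  0.002 -0.016] rows 1.0
```

View pics/c3.png

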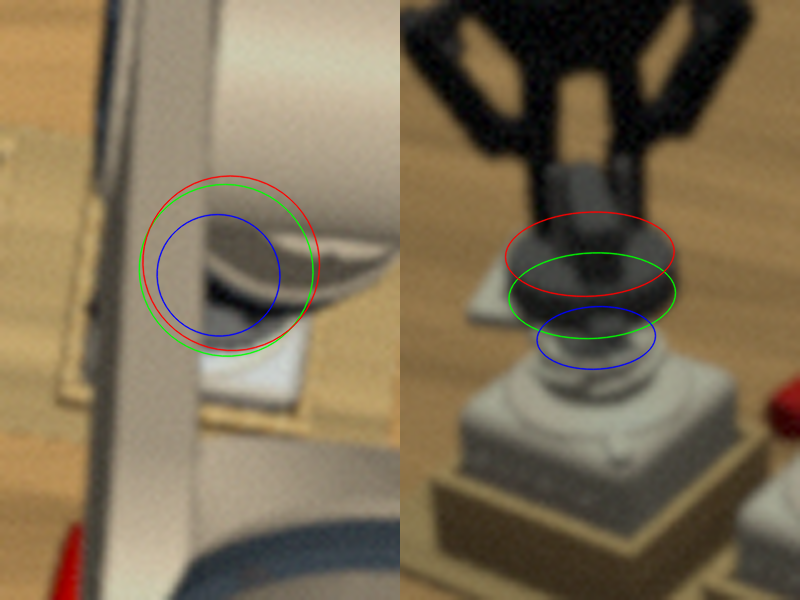

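The top view is blocked by the arm. In the scene view the held lid sits as modelled (disc centre near (593,255) in the crop), right above the neck, with the same ~1 px bias on both. Lowering it gently.

Call:
drive_tool([
  {"x": 0.02, "y": 0, "z": 0.2, "ax": 0, "ay": 0, "az": 0, "hand": 10},
  {"x": 0.02, "y": 0, "z": 0.4, "ax": 0, "ay": 0, "az": 0, "hand": 10},
  {"x": 0.02, "y": 0, "z": 0.5, "ax": 0, "ay": 0, "az": 0, "hand": 10},
  {"x": 0.02, "y": 0, "z": 0.5, "ax": 0, "ay": 0, "az": 0, "hand": 10},
  {"x": 0.02, "y": 0, "z": 0.52, "ax": 0, "ay": 0, "az": 0, "hand": 10},
  {"x": 0.02, "y": 0, "z": 0.54, "ax": 0, "ay": 0, "az": 0, "hand": 10},
  {"x": 0.02, "y": 0, "z": 0.54, "ax": 0, "ay": 0, "az": 0, "hand": 10},
])

```text
clock: 4.6
eef_pos: [567.4, -55.7, 114.4]
tcp_rot: [3.141, 0.0, 0.641]
contact_force: [-1.3, -2.1, -0.6]
opening: 0.197
grasp_force: 58.8
```

```bash
python3 -c "
from h import *
st()"
```

```text
{'clock': np.float64(4.6), 'eef_pos': array([567.363, -55.688, 114.363]), 'contact_force': array([-1.347, -2.121, -0.555]), 'wrist_torque': array([-0.312,  0.237, -0.03 ]), 'opening': np.float64(0.197), 'grasp_force': np.float64(58.83), 'qpos': array([-0.1  ,  0.407,  1.85 , -0.   ,  0.884,  0.83 ])} rot [1.7999e+02 2.0000e-02 3.6710e+01]
```

Call:
drive_tool([
  {"x": -0.01, "y": 0, "z": 0.03, "ax": 0, "ay": 0, "az": 0, "hand": 10},
  {"x": -0.01, "y": 0, "z": 0.05, "ax": 0, "ay": 0, "az": 0, "hand": 10},
  {"x": -0.01, "y": 0, "z": 0.06, "ax": 0, "ay": 0, "az": 0, "hand": 10},
  {"x": -0.01, "y": 0, "z": 0.06, "ax": 0, "ay": 0, "az": 0, "hand": 10},
])

```text
clock: 5.0
eef_pos: [567.0, -55.8, 111.8]
tcp_rot: [3.142, 0.0, 0.64]
contact_force: [-3.4, -0.2, 6.7]
opening: 0.2
grasp_force: 59.8
```

```bash
python3 -c "
from h import *
st()"
```

```text
{'clock': np.float64(5.0), 'eef_pos': array([567.049, -55.833, 111.779]), 'contact_force': array([-3.44 , -0.192,  6.677]), 'wrist_torque': array([-0.276,  0.592, -0.013]), 'opening': np.float64(0.2), 'grasp_force': np.float64(59.782), 'qpos': array([-0.101,  0.41 ,  1.853, -0.   ,  0.879,  0.83 ])} rot [180.    0.   36.7]
```

Call:
drive_tool([
  {"x": -0.02, "y": 0, "z": 0.01, "ax": 0, "ay": 0, "az": 0.6, "hand": 10},
  {"x": -0.02, "y": 0, "z": 0.015, "ax": 0, "ay": 0, "az": 1.2, "hand": 10},
  {"x": -0.02, "y": 0, "z": 0.02, "ax": 0, "ay": 0, "az": 1.8, "hand": 10},
  {"x": -0.02, "y": 0, "z": 0.025, "ax": 0, "ay": 0, "az": 2.4, "hand": 10},
  {"x": -0.02, "y": 0, "z": 0.03, "ax": 0, "ay": 0, "az": 3.0, "hand": 10},
  {"x": -0.02, "y": 0, "z": 0.035, "ax": 0, "ay": 0, "az": 3.6, "hand": 10},
  {"x": -0.02, "y": 0, "z": 0.04, "ax": 0, "ay": 0, "az": 4.2, "hand": 10},
  {"x": -0.02, "y": 0, "z": 0.04, "ax": 0, "ay": 0, "az": 4.2, "hand": 10},
])

```text
clock: 5.8
eef_pos: [567.0, -56.4, 109.7]
tcp_rot: [3.141, -0.002, 0.2]
contact_force: [0.1, -0.8, 2.5]
opening: 0.2
grasp_force: 59.1
```

```bash
python3 -c "
from h import *
st()"
```

```text
{'clock': np.float64(5.8), 'eef_pos': array([567.019, -56.379, 109.709]), 'contact_force': array([ 0.06 , -0.754,  2.497]), 'wrist_torque': array([-0.146, -0.019, -0.06 ]), 'opening': np.float64(0.2), 'grasp_force': np.float64(59.076), 'qpos': array([-0.102,  0.412,  1.855,  0.   ,  0.873,  1.269])} rot [ 1.7999e+02 -9.0000e-02  1.1440e+01]
```

It sank to 109.7 with low force, so the thread has caught and lid B belongs to the right tub. Continuing.

Call:
drive_tool([
  {"x": 0, "y": 0, "z": 0.012, "ax": 0, "ay": 0, "az": 1.2, "hand": 10},
  {"x": 0, "y": 0, "z": 0.022, "ax": 0, "ay": 0, "az": 2.4, "hand": 10},
  {"x": 0, "y": 0, "z": 0.032, "ax": 0, "ay": 0, "az": 3.6, "hand": 10},
  {"x": 0, "y": 0, "z": 0.042, "ax": 0, "ay": 0, "az": 4.8, "hand": 10},
  {"x": 0, "y": 0, "z": 0.05, "ax": 0, "ay": 0, "az": 6.0, "hand": 10},
  {"x": 0, "y": 0, "z": 0.058, "ax": 0, "ay": 0, "az": 7.2, "hand": 10},
  {"x": 0, "y": 0, "z": 0.068, "ax": 0, "ay": 0, "az": 8.4, "hand": 10},
  {"x": 0, "y": 0, "z": 0.076, "ax": 0, "ay": 0, "az": 9.4, "hand": 10},
])

```text
clock: 6.6
eef_pos: [566.8, -56.0, 106.6]
tcp_rot: [-3.14, -0.0, -0.786]
contact_force: [-4.1, 2.8, 17.3]
opening: 0.194
grasp_force: 61.0
```

Call:
drive_tool([
  {"x": 0, "y": 0, "z": 0.004, "ax": 0, "ay": 0, "az": 0.5, "hand": 10},
  {"x": 0, "y": 0, "z": 0.006, "ax": 0, "ay": 0, "az": 0.8, "hand": 10},
  {"x": 0, "y": 0, "z": 0.006, "ax": 0, "ay": 0, "az": 0.8, "hand": 10},
])

```text
clock: 6.9
eef_pos: [567.0, -55.8, 106.6]
tcp_rot: [-3.14, -0.0, -0.867]
contact_force: [-3.9, 2.0, 14.4]
opening: 0.197
grasp_force: 60.9
```

```bash
python3 -c "
from h import *
st()"
```

```text
{'clock': np.float64(6.9), 'eef_pos': array([566.965, -55.832, 106.615]), 'contact_force': array([-3.906,  2.029, 14.364]), 'wrist_torque': array([0.501, 0.724, 0.097]), 'opening': np.float64(0.197), 'grasp_force': np.float64(60.876), 'qpos': array([-1.010e-01,  4.170e-01,  1.857e+00,  1.000e-03,  8.660e-01,
        2.335e+00])} rot [-1.7991e+02 -2.0000e-02 -4.9650e+01]
```

Call:
drive_tool([
  {"x": 0, "y": 0, "z": 0.0, "ax": 0, "ay": 0, "az": 0.5, "hand": 10},
  {"x": 0, "y": 0, "z": 0.0, "ax": 0, "ay": 0, "az": 1.0, "hand": 10},
  {"x": 0, "y": 0, "z": 0.0, "ax": 0, "ay": 0, "az": 1.5, "hand": 10},
  {"x": 0, "y": 0, "z": 0.0, "ax": 0, "ay": 0, "az": 1.5, "hand": 10},
  {"x": 0, "y": 0, "z": 0.0, "ax": 0, "ay": 0, "az": 1.5, "hand": 10},
])

```text
clock: 7.4
eef_pos: [567.4, -55.5, 106.5]
tcp_rot: [-3.139, -0.0, -1.022]
contact_force: [-2.1, 5.4, 11.9]
opening: 0.198
grasp_force: 60.6
```

```bash
python3 -c "
from h import *
st()"
```

```text
{'clock': np.float64(7.4), 'eef_pos': array([567.364, -55.505, 106.541]), 'contact_force': array([-2.093,  5.42 , 11.94 ]), 'wrist_torque': array([0.718, 0.509, 0.253]), 'opening': np.float64(0.198), 'grasp_force': np.float64(60.568), 'qpos': array([-1.010e-01,  4.170e-01,  1.857e+00,  2.000e-03,  8.660e-01,
        2.491e+00])} rot [-1.7986e+02 -1.0000e-02 -5.8570e+01]
```

Call:
drive_tool([
  {"x": 0, "y": 0, "z": 0, "ax": 0, "ay": 0, "az": 1.5, "hand": 50},
  {"x": 0, "y": 0, "z": 0, "ax": 0, "ay": 0, "az": 1.5, "hand": 50},
  {"x": 0, "y": 0, "z": 0, "ax": 0, "ay": 0, "az": 1.5, "hand": 50},
  {"x": 0, "y": 0, "z": 0, "ax": 0, "ay": 0, "az": 1.5, "hand": 50},
  {"x": 0, "y": 0, "z": -0.5, "ax": 0, "ay": 0, "az": 1.5, "hand": 50},
  {"x": 0, "y": 0, "z": -1.2, "ax": 0, "ay": 0, "az": 1.5, "hand": 50},
  {"x": 0, "y": 0, "z": -1.5, "ax": 0, "ay": 0, "az": 1.5, "hand": 50},
  {"x": 0, "y": 0, "z": -1.5, "ax": 0, "ay": 0, "az": 1.5, "hand": 50},
])

```text
clock: 8.2
eef_pos: [567.9, -56.6, 182.5]
tcp_rot: [-3.138, -0.002, -1.179]
contact_force: [-0.0, 0.1, 0.3]
opening: 0.585
grasp_force: 0.0
```

```bash
python3 -c "
from h import *
st()
go(456.5,295,180,29);go(456.5,295,90,29)"
```

```text
{'clock': np.float64(8.2), 'eef_pos': array([567.886, -56.6  , 182.532]), 'contact_force': array([-0.043,  0.062,  0.32 ]), 'wrist_torque': array([-0.028, -0.01 ,  0.015]), 'opening': np.float64(0.585), 'grasp_force': np.float64(0.0), 'qpos': array([-0.102,  0.319,  1.801,  0.   ,  1.017,  2.648])} rot [-1.7978e+02 -1.2000e-01 -6.7580e+01]
t 8.2 d [-7.35  -0.623  0.038] a [-1.2000e-02 -4.6000e-02 -1.6096e+01] rows 12.0
t 8.2 d [-7.354 -0.616  1.838] a [-1.2000e-02 -4.6000e-02 -1.6096e+01] rows 12.0
```

Call:
drive_tool([
  {"x": -0.6, "y": -0.05, "z": 0, "ax": 0, "ay": 0, "az": -1.4, "hand": 50},
  {"x": -1.3, "y": -0.1, "z": 0, "ax": 0, "ay": 0, "az": -2.8, "hand": 50},
  {"x": -2.0, "y": -0.16, "z": 0, "ax": 0, "ay": 0, "az": -4.2, "hand": 50},
  {"x": -2.7, "y": -0.22, "z": 0, "ax": 0, "ay": 0, "az": -5.6, "hand": 50},
  {"x": -3.4, "y": -0.28, "z": 0, "ax": 0, "ay": 0, "az": -7.0, "hand": 50},
  {"x": -4.1, "y": -0.34, "z": 0.2, "ax": 0, "ay": 0, "az": -8.4, "hand": 50},
  {"x": -4.8, "y": -0.4, "z": 0.5, "ax": 0, "ay": 0, "az": -9.8, "hand": 50},
  {"x": -5.4, "y": -0.45, "z": 0.8, "ax": 0, "ay": 0, "az": -11.2, "hand": 50},
])

```text
clock: 9.0
eef_pos: [483.5, 203.3, 138.7]
tcp_rot: [3.141, 0.001, -0.001]
contact_force: [-0.0, 0.8, 0.4]
opening: 0.582
grasp_force: 0.0
```

```bash
python3 -c "
from h import *
st()
go(456.5,295,110,29)
p=np.array([567.2,-56]);R=p;g,rr=(0,255,0),(0,0,255);zb=85
pol=[(circ(p,32,zb),g),(circ(p,32,zb+18.5),rr)]
o=np.zeros((600,800,3),np.uint8)
o[:,:400]=crop('top',imaging.grab_frame('top'),pol,350,180,80,120,5)
o[:,400:]=crop('scene',imaging.grab_frame('scene'),pol,220,150,80,120,5)
cv2.imwrite('pics/c4.png',o)
"
```

```text
{'clock': np.float64(9.0), 'eef_pos': array([483.492, 203.251, 138.748]), 'contact_force': array([-0.039,  0.8  ,  0.372]), 'wrist_torque': array([ 0.019, -0.06 , -0.005]), 'opening': np.float64(0.582), 'grasp_force': np.float64(0.0), 'qpos': array([0.395, 0.312, 1.931, 0.   , 0.9  , 1.966])} rot [ 1.7999e+02  5.0000e-02 -4.0000e-02]
t 9.0 d [-0.541 -1.835  0.575] a [-1.00e-03  8.00e-03 -4.84e+00] rows 4.0
```

View pics/c4.png

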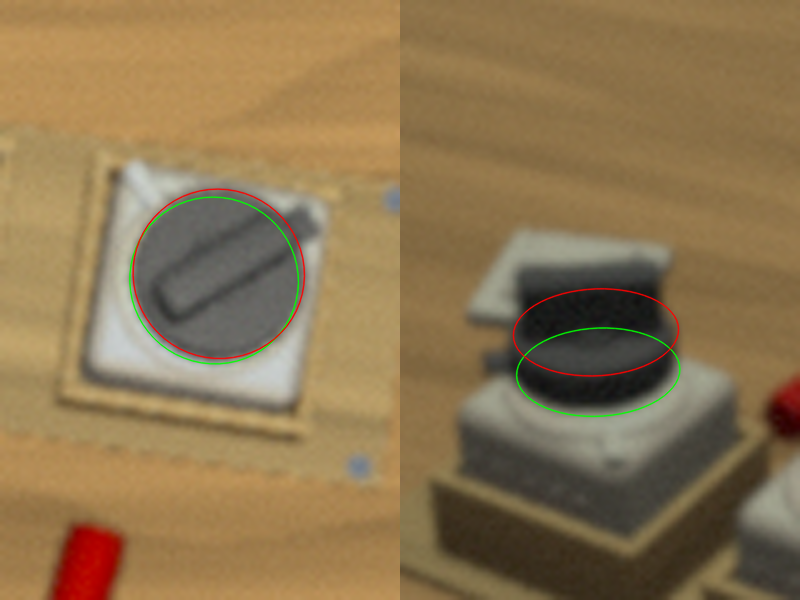

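Lid B sits level on the right tub, its tab at crop (310,220), over the next corner (yaw about -60°). The height will get a check later. Now lid A.

Call:
drive_tool([
  {"x": -0.2, "y": -0.6, "z": 0.3, "ax": 0, "ay": 0, "az": -1.3, "hand": 50},
  {"x": -0.4, "y": -1.3, "z": 0.5, "ax": 0, "ay": 0, "az": -2.6, "hand": 50},
  {"x": -0.54, "y": -1.83, "z": 0.57, "ax": 0, "ay": 0, "az": -3.9, "hand": 50},
  {"x": -0.54, "y": -1.83, "z": 0.8, "ax": 0, "ay": 0, "az": -4.84, "hand": 50},
  {"x": -0.54, "y": -1.83, "z": 1.0, "ax": 0, "ay": 0, "az": -4.84, "hand": 50},
  {"x": -0.54, "y": -1.83, "z": 1.0, "ax": 0, "ay": 0, "az": -4.84, "hand": 50},
  {"x": -0.54, "y": -1.83, "z": 1.0, "ax": 0, "ay": 0, "az": -4.84, "hand": 50},
  {"x": -0.54, "y": -1.83, "z": 1.0, "ax": 0, "ay": 0, "az": -4.84, "hand": 50},
])

```text
clock: 9.9
eef_pos: [458.9, 293.1, 90.5]
tcp_rot: [3.142, -0.0, 0.496]
contact_force: [-0.8, -0.2, -0.1]
opening: 0.586
grasp_force: 0.0
```

```bash
python3 -c "
from h import *
st()
go(456.5,295,22,29)"
```

```text
{'clock': np.float64(9.9), 'eef_pos': array([458.92 , 293.144,  90.478]), 'contact_force': array([-0.768, -0.199, -0.147]), 'wrist_torque': array([ 0.004, -0.021, -0.011]), 'opening': np.float64(0.586), 'grasp_force': np.float64(0.0), 'qpos': array([ 0.566,  0.408,  1.92 , -0.   ,  0.813,  1.641])} rot [ 1.80e+02 -2.00e-02  2.84e+01]
t 9.9 d [-0.025 -0.056  1.37 ] a [ 0.    -0.003 -0.1  ] rows 2.0
```

Call:
drive_tool([
  {"x": -0.02, "y": -0.05, "z": 0.5, "ax": 0, "ay": 0, "az": -0.1, "hand": 50},
  {"x": -0.02, "y": -0.05, "z": 1.0, "ax": 0, "ay": 0, "az": -0.1, "hand": 50},
  {"x": -0.02, "y": -0.05, "z": 1.35, "ax": 0, "ay": 0, "az": -0.1, "hand": 50},
  {"x": -0.02, "y": -0.05, "z": 1.35, "ax": 0, "ay": 0, "az": -0.1, "hand": 50},
  {"x": -0.02, "y": -0.05, "z": 1.35, "ax": 0, "ay": 0, "az": -0.1, "hand": 50},
  {"x": -0.02, "y": -0.05, "z": 1.35, "ax": 0, "ay": 0, "az": -0.1, "hand": 50},
])

```text
clock: 10.5
eef_pos: [457.3, 295.7, 23.9]
tcp_rot: [-3.141, -0.002, 0.508]
contact_force: [0.1, 0.3, -0.2]
opening: 0.584
grasp_force: 0.0
```

```bash
python3 -c "
from h import *
st()
go(456.5,295,22,29)"
```

```text
{'clock': np.float64(10.5), 'eef_pos': array([457.286, 295.721,  23.893]), 'contact_force': array([ 0.103,  0.263, -0.164]), 'wrist_torque': array([-0.022, -0.014,  0.029]), 'opening': np.float64(0.584), 'grasp_force': np.float64(0.0), 'qpos': array([0.571, 0.515, 1.949, 0.   , 0.675, 1.634])} rot [-1.7999e+02 -1.1000e-01  2.9100e+01]
t 10.5 d [-0.021  0.005  0.038] a [-0.001 -0.018  0.017] rows 1.0
```

Call:
drive_tool([
  {"x": -0.02, "y": 0, "z": 0.035, "ax": 0, "ay": 0, "az": 0, "hand": 50},
  {"x": -0.02, "y": 0, "z": 0.035, "ax": 0, "ay": 0, "az": 0, "hand": 10},
  {"x": -0.02, "y": 0, "z": 0.035, "ax": 0, "ay": 0, "az": 0, "hand": 10},
  {"x": -0.02, "y": 0, "z": 0.035, "ax": 0, "ay": 0, "az": 0, "hand": 10},
  {"x": -0.02, "y": 0, "z": 0.035, "ax": 0, "ay": 0, "az": 0, "hand": 10},
  {"x": -0.02, "y": 0, "z": 0.035, "ax": 0, "ay": 0, "az": 0, "hand": 10},
  {"x": -0.02, "y": 0, "z": 0.035, "ax": 0, "ay": 0, "az": 0, "hand": 10},
])

```text
clock: 11.2
eef_pos: [455.8, 295.0, 21.5]
tcp_rot: [-3.142, -0.001, 0.509]
contact_force: [-2.0, -1.7, 5.3]
opening: 0.193
grasp_force: 59.0
```

```bash
python3 -c "
from h import *
st()
go(585.8,72.7,142,36.7)"
```

```text
{'clock': np.float64(11.2), 'eef_pos': array([455.772, 295.048,  21.489]), 'contact_force': array([-2.03 , -1.666,  5.257]), 'wrist_torque': array([-0.153,  0.16 ,  0.038]), 'opening': np.float64(0.193), 'grasp_force': np.float64(58.988), 'qpos': array([ 0.572,  0.518,  1.953, -0.   ,  0.671,  1.634])} rot [-1.800e+02 -3.000e-02  2.914e+01]
t 11.2 d [ 0.108  5.15  -2.41 ] a [ 0.    -0.006 -1.261] rows 6.0
```

Call:
drive_tool([
  {"x": 0, "y": 0, "z": -1, "ax": 0, "ay": 0, "az": 0, "hand": 10},
  {"x": 0, "y": 0.3, "z": -2, "ax": 0, "ay": 0, "az": -0.5, "hand": 10},
  {"x": 0.05, "y": 1.2, "z": -2.4, "ax": 0, "ay": 0, "az": -1.0, "hand": 10},
  {"x": 0.07, "y": 2.1, "z": -2.4, "ax": 0, "ay": 0, "az": -1.26, "hand": 10},
  {"x": 0.08, "y": 3.0, "z": -2.4, "ax": 0, "ay": 0, "az": -1.26, "hand": 10},
  {"x": 0.1, "y": 3.9, "z": -2.4, "ax": 0, "ay": 0, "az": -1.26, "hand": 10},
  {"x": 0.1, "y": 4.6, "z": -2.4, "ax": 0, "ay": 0, "az": -1.26, "hand": 10},
  {"x": 0.1, "y": 5.15, "z": -2.4, "ax": 0, "ay": 0, "az": -1.26, "hand": 10},
])

```text
clock: 12.0
eef_pos: [586.1, 70.3, 141.0]
tcp_rot: [3.141, -0.0, 0.639]
contact_force: [0.3, -0.3, -0.4]
opening: 0.198
grasp_force: 58.7
```

Call:
drive_tool([
  {"x": 0, "y": 0, "z": 0, "ax": 0, "ay": 0, "az": 0, "hand": 10},
  {"x": 0, "y": 0, "z": 0, "ax": 0, "ay": 0, "az": 0, "hand": 10},
  {"x": 0, "y": 0, "z": 0, "ax": 0, "ay": 0, "az": 0, "hand": 10},
  {"x": 0, "y": 0, "z": 0, "ax": 0, "ay": 0, "az": 0, "hand": 10},
  {"x": 0, "y": 0, "z": 0, "ax": 0, "ay": 0, "az": 0, "hand": 10},
])

```text
clock: 12.5
eef_pos: [584.9, 73.3, 141.0]
tcp_rot: [-3.142, 0.0, 0.642]
contact_force: [0.5, -0.9, -0.9]
opening: 0.199
grasp_force: 58.8
```

```bash
python3 -c "
from h import *
st()
go(585.8,72.5,115,36.7)"
```

```text
{'clock': np.float64(12.5), 'eef_pos': array([584.931,  73.29 , 140.994]), 'contact_force': array([ 0.536, -0.902, -0.947]), 'wrist_torque': array([-0.019, -0.006,  0.011]), 'opening': np.float64(0.199), 'grasp_force': np.float64(58.804), 'qpos': array([0.122, 0.398, 1.79 , 0.   , 0.953, 1.051])} rot [-180.      0.     36.77]
t 12.5 d [0.004 0.023 0.52 ] a [-0.001  0.     0.011] rows 1.0
```

Call:
drive_tool([
  {"x": 0, "y": 0.02, "z": 0.2, "ax": 0, "ay": 0, "az": 0, "hand": 10},
  {"x": 0, "y": 0.02, "z": 0.4, "ax": 0, "ay": 0, "az": 0, "hand": 10},
  {"x": 0, "y": 0.02, "z": 0.5, "ax": 0, "ay": 0, "az": 0, "hand": 10},
  {"x": 0, "y": 0.02, "z": 0.52, "ax": 0, "ay": 0, "az": 0, "hand": 10},
  {"x": 0, "y": 0.02, "z": 0.54, "ax": 0, "ay": 0, "az": 0, "hand": 10},
  {"x": 0, "y": 0.02, "z": 0.56, "ax": 0, "ay": 0, "az": 0, "hand": 10},
  {"x": 0, "y": 0.02, "z": 0.58, "ax": 0, "ay": 0, "az": 0, "hand": 10},
  {"x": 0, "y": 0.02, "z": 0.58, "ax": 0, "ay": 0, "az": 0, "hand": 10},
])

```text
clock: 13.3
eef_pos: [585.9, 71.6, 112.0]
tcp_rot: [3.142, -0.0, 0.64]
contact_force: [0.1, -0.2, -1.0]
opening: 0.197
grasp_force: 58.8
```

```bash
python3 -c "
from h import *
st()"
```

```text
{'clock': np.float64(13.3), 'eef_pos': array([585.922,  71.605, 111.997]), 'contact_force': array([ 0.148, -0.155, -1.012]), 'wrist_torque': array([-0.028,  0.007,  0.049]), 'opening': np.float64(0.197), 'grasp_force': np.float64(58.796), 'qpos': array([0.119, 0.437, 1.807, 0.   , 0.897, 1.049])} rot [ 1.80e+02 -1.00e-02  3.67e+01]
```

Call:
drive_tool([
  {"x": 0, "y": 0, "z": 0.015, "ax": 0, "ay": 0, "az": 0, "hand": 10},
  {"x": 0, "y": 0, "z": 0.018, "ax": 0, "ay": 0, "az": 0.6, "hand": 10},
  {"x": 0, "y": 0, "z": 0.024, "ax": 0, "ay": 0, "az": 1.2, "hand": 10},
  {"x": 0, "y": 0, "z": 0.028, "ax": 0, "ay": 0, "az": 1.8, "hand": 10},
  {"x": 0, "y": 0, "z": 0.034, "ax": 0, "ay": 0, "az": 2.4, "hand": 10},
  {"x": 0, "y": 0, "z": 0.04, "ax": 0, "ay": 0, "az": 3.0, "hand": 10},
  {"x": 0, "y": 0, "z": 0.045, "ax": 0, "ay": 0, "az": 3.6, "hand": 10},
  {"x": 0, "y": 0, "z": 0.05, "ax": 0, "ay": 0, "az": 4.2, "hand": 10},
])

```text
clock: 14.1
eef_pos: [586.2, 71.6, 109.7]
tcp_rot: [3.141, -0.001, 0.198]
contact_force: [-0.3, -0.7, 0.2]
opening: 0.199
grasp_force: 58.9
```

```bash
python3 -c "
from h import *
st()"
```

```text
{'clock': np.float64(14.1), 'eef_pos': array([586.249,  71.622, 109.749]), 'contact_force': array([-0.307, -0.714,  0.209]), 'wrist_torque': array([ 0.019, -0.116, -0.007]), 'opening': np.float64(0.199), 'grasp_force': np.float64(58.889), 'qpos': array([ 0.119,  0.44 ,  1.809, -0.   ,  0.892,  1.492])} rot [ 1.7999e+02 -5.0000e-02  1.1350e+01]
```

Call:
drive_tool([
  {"x": 0, "y": 0, "z": 0.01, "ax": 0, "ay": 0, "az": 1.2, "hand": 10},
  {"x": 0, "y": 0, "z": 0.02, "ax": 0, "ay": 0, "az": 2.4, "hand": 10},
  {"x": 0, "y": 0, "z": 0.03, "ax": 0, "ay": 0, "az": 3.6, "hand": 10},
  {"x": 0, "y": 0, "z": 0.04, "ax": 0, "ay": 0, "az": 4.8, "hand": 10},
  {"x": 0, "y": 0, "z": 0.05, "ax": 0, "ay": 0, "az": 6.0, "hand": 10},
  {"x": 0, "y": 0, "z": 0.058, "ax": 0, "ay": 0, "az": 7.2, "hand": 10},
  {"x": 0, "y": 0, "z": 0.068, "ax": 0, "ay": 0, "az": 8.4, "hand": 10},
  {"x": 0, "y": 0, "z": 0.074, "ax": 0, "ay": 0, "az": 9.4, "hand": 10},
])

```text
clock: 14.9
eef_pos: [586.3, 72.6, 106.4]
tcp_rot: [-3.14, 0.0, -0.789]
contact_force: [-1.0, 4.6, 5.8]
opening: 0.195
grasp_force: 59.6
```

Call:
drive_tool([
  {"x": 0, "y": 0, "z": 0.002, "ax": 0, "ay": 0, "az": 0.5, "hand": 10},
  {"x": 0, "y": 0, "z": 0.004, "ax": 0, "ay": 0, "az": 1.0, "hand": 10},
  {"x": 0, "y": 0, "z": 0.004, "ax": 0, "ay": 0, "az": 1.0, "hand": 10},
  {"x": 0, "y": 0, "z": 0.004, "ax": 0, "ay": 0, "az": 1.0, "hand": 10},
])

```text
clock: 15.3
eef_pos: [586.8, 72.5, 106.5]
tcp_rot: [-3.139, -0.0, -0.888]
contact_force: [-0.2, 5.3, 5.5]
opening: 0.195
grasp_force: 59.6
```

```bash
python3 -c "
from h import *
st()"
```

```text
{'clock': np.float64(15.3), 'eef_pos': array([586.806,  72.547, 106.461]), 'contact_force': array([-0.185,  5.337,  5.523]), 'wrist_torque': array([ 1.016, -0.028, -0.065]), 'opening': np.float64(0.195), 'grasp_force': np.float64(59.617), 'qpos': array([1.200e-01, 4.450e-01, 1.810e+00, 2.000e-03, 8.840e-01, 2.578e+00])} rot [-1.7985e+02 -1.0000e-02 -5.0880e+01]
```

Call:
drive_tool([
  {"x": 0, "y": 0, "z": 0.0, "ax": 0, "ay": 0, "az": 0.5, "hand": 10},
  {"x": 0, "y": 0, "z": 0.0, "ax": 0, "ay": 0, "az": 1.0, "hand": 10},
  {"x": 0, "y": 0, "z": 0.0, "ax": 0, "ay": 0, "az": 1.5, "hand": 10},
  {"x": 0, "y": 0, "z": 0.0, "ax": 0, "ay": 0, "az": 1.5, "hand": 10},
  {"x": 0, "y": 0, "z": 0.0, "ax": 0, "ay": 0, "az": 1.5, "hand": 10},
], grip_force=100)

```text
clock: 15.8
eef_pos: [586.7, 72.8, 106.5]
tcp_rot: [-3.139, 0.0, -1.044]
contact_force: [-0.4, 7.1, 5.7]
opening: 0.186
grasp_force: 98.6
```

```bash
python3 -c "
from h import *
st()"
```

```text
{'clock': np.float64(15.8), 'eef_pos': array([586.692,  72.781, 106.503]), 'contact_force': array([-0.396,  7.08 ,  5.664]), 'wrist_torque': array([1.232, 0.222, 0.406]), 'opening': np.float64(0.186), 'grasp_force': np.float64(98.598), 'qpos': array([1.200e-01, 4.450e-01, 1.810e+00, 2.000e-03, 8.850e-01, 2.734e+00])} rot [-1.7986e+02  2.0000e-02 -5.9830e+01]
```

Torque is rising while the height stays at 106.5, so the lid is at its stop. Releasing and moving clear to look.

Call:
drive_tool([
  {"x": 0, "y": 0, "z": 0, "ax": 0, "ay": 0, "az": 0, "hand": 50},
  {"x": 0, "y": 0, "z": 0, "ax": 0, "ay": 0, "az": 0, "hand": 50},
  {"x": 0, "y": 0, "z": 0, "ax": 0, "ay": 0, "az": 0, "hand": 50},
  {"x": 0, "y": 0, "z": 0, "ax": 0, "ay": 0, "az": 0, "hand": 50},
  {"x": 0, "y": 0, "z": -0.5, "ax": 0, "ay": 0, "az": 0, "hand": 50},
  {"x": 0, "y": 0, "z": -1.3, "ax": 0, "ay": 0, "az": 0, "hand": 50},
  {"x": 0, "y": 0, "z": -2.0, "ax": 0, "ay": 0, "az": 0, "hand": 50},
  {"x": 0, "y": 0, "z": -2.6, "ax": 0, "ay": 0, "az": 0, "hand": 50},
])

```text
clock: 16.6
eef_pos: [586.1, 71.5, 237.4]
tcp_rot: [-3.141, -0.001, -1.046]
contact_force: [0.2, 0.1, 0.2]
opening: 0.587
grasp_force: 0.0
```

Call:
drive_tool([
  {"x": -0.6, "y": 0.4, "z": 0, "ax": 0, "ay": 0, "az": 0, "hand": 50},
  {"x": -1.3, "y": 0.9, "z": 0, "ax": 0, "ay": 0, "az": 0, "hand": 50},
  {"x": -2.0, "y": 1.3, "z": 0, "ax": 0, "ay": 0, "az": 0, "hand": 50},
  {"x": -2.7, "y": 1.8, "z": 0, "ax": 0, "ay": 0, "az": 0, "hand": 50},
  {"x": -3.3, "y": 2.2, "z": 0, "ax": 0, "ay": 0, "az": 0, "hand": 50},
  {"x": -3.6, "y": 2.4, "z": 0, "ax": 0, "ay": 0, "az": 0, "hand": 50},
  {"x": -3.6, "y": 2.4, "z": 0, "ax": 0, "ay": 0, "az": 0, "hand": 50},
])

```text
clock: 17.3
eef_pos: [389.9, 167.6, 235.6]
tcp_rot: [3.141, 0.0, -1.043]
contact_force: [-0.1, -0.4, -0.9]
opening: 0.581
grasp_force: 0.0
```

```bash
python3 -c "
from h import *
st()
g,rr=(0,255,0),(0,0,255);zb=85
pol=[];
for p in((567.2,-56),(586.2,72.3)): p=np.array(p);pol+=[(circ(p,32,zb),g),(circ(p,32,zb+18.5),rr)]
o=np.zeros((600,750,3),np.uint8)
o[:300]=crop('top',imaging.grab_frame('top'),[],290,195,150,60,5)
o[300:]=crop('scene',imaging.grab_frame('scene'),pol,215,193,150,60,5)
cv2.imwrite('pics/c5.png',o)
"
```

```text
{'clock': np.float64(17.3), 'eef_pos': array([389.879, 167.628, 235.584]), 'contact_force': array([-0.144, -0.364, -0.902]), 'wrist_torque': array([ 0.031,  0.012, -0.055]), 'opening': np.float64(0.581), 'grasp_force': np.float64(0.0), 'qpos': array([0.402, 0.027, 2.032, 0.   , 1.083, 3.016])} rot [ 1.7998e+02  2.0000e-02 -5.9740e+01]
```

View pics/c5.png

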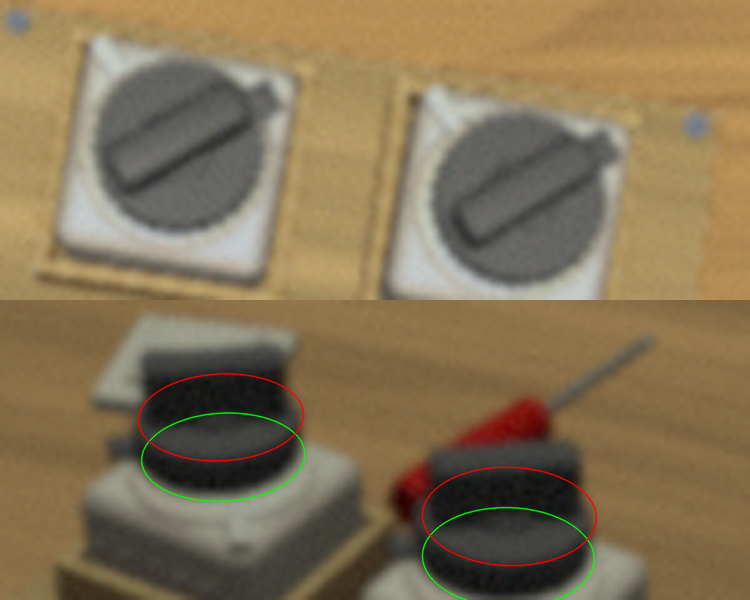

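Both lids sit level at the same height, tabs over the next corner, at top-crop (265,98) and (603,148). The lower edges worked out to 84.6–85.0 mm against 85 mm for fully home. Nothing else has moved, so I'm handing in.

```bash
python3 -c "
from rig import r
print(r.sign_off())"
```

```text
the job is handed in; nothing more can be done
None
```

Both tubs are closed and handed in at about 17 s on the robot's clock: the grey lid from the robot's right went on the right tub, the one from its left on the left tub, each fitted first try and screwed fully home by measured height.

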